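# Reset the gas interlock with its key pair

## Task

On the bench stands the reset box of the gas interlock, the grey box whose two round keys lie under a sliding see-through guard. Push the guard by its ridge fully open, away from the keys, without gripping it; then with two spread fingertips press both round keys down together, all the way, hold them down for three seconds and let both come up again, leaving the guard open. Leave the wide bar key of the other grey box unpressed and the loose things lying about where they are.

Things in the scene. Friction and masses are not known exactly. Their poses are not given: they have to be found in the camera images.
- reset_box: fixed grey reset box, 170 mm long (its x, from -45 to +125 mm), 116 mm wide (y), flat deck 40 mm above the bench. Origin on the bench straight below the midpoint between the two keys; x points from the keys along the way the guard opens (roughly away from the robot, within about 26 degrees), y to the left, z up
- left_key_top (a point): centre of the top of the left round key, black, 28 mm across: 30 mm to +y of the box's origin. Top 10 mm above the deck when up (50 mm above the bench), 3 mm when fully down. The two keys' centres are 60 mm apart, so the clear space between the caps is 32 mm
- right_key_top (a point): centre of the top of the right round key, the same, 30 mm to -y of the box's origin
- left_key (a joint): left key, 0 m up, 0.007 m fully down against its stop; spring, about 1.5 N to start and 5 N fully down; springs up when let go
- right_key (a joint): right key, the same
- guard (a joint): sliding guard, 0 m closed over the keys, 0.060 m fully open against its stop; starts at 0 to 0.010 m. Moves along the box's +x, friction about 2 N, stays where it is left. Its clear plate is 126 mm wide; its top is 55 mm above the bench; it reaches from 42 mm before the ridge's front face (-x) to that face. While closed it keeps fingers off the keys; fully open, its front edge is 40 mm past the keys' centre line
- guard_face (a point): middle of the front face of the guard's ridge, 12 mm above the plate's top. The face is upright, looks to the box's -x, is 110 mm wide and 24 mm high (from 55 to 79 mm above the bench); behind it the aluminium ridge slopes down over 45 mm. Closed, the face is 22 mm to +x of the keys' centre line; fully open 82 mm
- purge_box: fixed grey box like the other but 120 mm long, with no guard and one wide black bar key, 28x84 mm; to be left alone. Origin on the bench below the key's centre; deck 40 mm high. The two boxes stand one left, one right of the bench's middle; which is where changes
- purge_key (a joint): bar key of the purge box, 0 m up, 0.007 m down, spring; must stay up
- brush: loose brush with a wooden handle, 27x189x23 mm, lying; a bystander. Origin at the centre of its underside
- cork_2: loose cork stopper, 34 mm across, 30 mm high; a bystander. Origin at the centre of its underside
- matchbox: loose matchbox, 36x60x16 mm; a bystander. Origin at the centre of its underside
- jar_amber: loose small open amber glass jar, 57 mm across, 62 mm high; a bystander. Origin at the centre of its underside
- tape_roll: loose roll of masking tape lying flat, 75 mm across, 18 mm high; a bystander. Origin at the centre of its underside
- tweezers: loose steel tweezers lying flat, 18x157x10 mm; a bystander. Origin at the centre of its underside
- cork_0: loose cork stopper, 28 mm across, 26 mm high; a bystander. Origin at the centre of its underside
- cork_1: loose cork stopper, 24 mm across, 22 mm high; a bystander. Origin at the centre of its underside

How it is judged:
By the outcome, as a careful person would: the job done as asked, in the order asked, and still so for the second after the job is handed in, with the robot touching nothing.
It also fails if it takes over 48 s, if anything falls off the work surface, if the arm or the gripper's body presses on something with over 40 N, if the wrist force passes 120 N, or if a joint passes its speed limit or range.

## Robot

A 6-joint arm with a two-finger parallel gripper is mounted at the origin on a cart in front of the work surface, level with it; the furniture and walls round the work are solid. World frame = base frame: x ahead of the robot, y to its left, z up, the work surface at z = 0. Lengths are in m, angles in rad, forces in N, time in s.
With the tool pointing down it reaches from about 0.25 to 0.775 m from the base axis. Payload 4 kg.
Tool frame: the origin (TCP) lies midway between the tips of the shut fingers; the grasp point (between the pads) lies grip_point_offset behind it (grip_point_offset is the distance from the TCP to the grasp point, in m); z points along the fingers, y is the line along which they close (so a half turn about z gives the same grasp; the last joint's range is limited). The gripper opens to 94 mm and grips with 3 to 60 N. Pads are 16 mm wide; open, the fingers measure 119 mm over their backs; the gripper's body (75 mm by 177 mm) begins 78 mm behind the grasp point.
Start: joints at [-1.239, 0.087, 1.371, -0, 1.684, -0.103], TCP at [0.232, -0.499, 0.206] pointing down, gripper open.
Joint ranges: [-3.1, 3.1], [-0.76, 2.03], [0.27, 2.55], [-1.08, 4.22], [0.17, 2.65], [-2.57, 2.57]. Speed limits (rad/s): [2.79, 2.79, 3.14, 3.14, 3.14, 3.14].

## Interface

Orientations are given as [roll, pitch, yaw] about the fixed x, y, z axes, in that order (R = Rz(yaw) Ry(pitch) Rx(roll)).
In Python, from bench import * gives the robot as it stands. The module is installed in compiled form; this text tells all that it offers.
- The arm moves only by the tool apply_moves, never from a script. Its argument "commands" is a list of rows, each a list of 7 numbers: the turn, a rotation vector about the world's x, y, z in rad, then the shift along the world's x, y, z in m, then the opening in per cent of the stroke, from 0 (shut) to 100 (fully open). In form: [[ax, ay, az, x, y, z, jaw], ...]. A call has exactly 5 rows; each row is the pose to reach, as a shift and turn from the pose commanded when the call began; what a row does not reach only later rows make up. A row lasts 1/10 s, in which the tool goes at most 50 mm and 8.59 degrees, less where a joint would pass 70% of its speed; a pose out of reach is approached as far as the arm can. A call with a gripper value outside its range is refused whole. The fingers move at their own pace and stop on an object; the grip force is fixed at half the most. Time passes only in rows, so rows that repeat a pose let the fingers close, or fill a call up. It gives the time, the measured TCP pose, the force, the opening and the grip force at its end, in the units of the state.
- get_obs(): the state, without advancing time (a new reading comes with each control period).
- snapshot(name): name is "scene" or "top" or "wrist"; returns a dict with "pixels" (480x640x3 uint8, red, green, blue), "vertical_fov" (degrees; the focal length in pixels is half the picture's height over the tangent of half this angle, whatever the lens; pixels are square), "cx", "cy" (the principal point, pixels), "rvec" (rotation vector, rad) and "tvec" (3), from world to camera coordinates, as OpenCV has them. Camera axes: x right, y down, z forward; pixel columns grow to the right and rows downward; lengths in m; the calibration is good to about 2 mm. A picture is of the moment at which its call begins. There is no depth.
- close_job(): hands the job in; it is judged then, once.
Trained networks look in the newest picture that a camera, given by its name, has taken for a name from the list of things; names that differ only in an ending like _2 or _b are one class to them, and where a whole thing is asked for, a point or a joint stands for the part that bears it (a point fixed in the world has none). Each returns a list of dicts, best first, with "score" (0 to 1); they miss things now and then, are a little off and sometimes report something else, mostly with a low value. They report only what shows in the picture. A call takes as long as a camera call.
- masks_of(camera, query): "mask" (480x640 bool, what is visible of it) and "extent" ([left, top, right, bottom] in pixels, round what is visible of it).
- place_of(camera, query): "pixel" ([column, row] in pixels: a listed point, or the origin of a listed thing).
The state is a dict: "time": time; "joint_positions": joint angles; "qvel": joint speeds; "joint_torque": joint torques, N m; "tool_pos": TCP position; "ee_rot": TCP orientation; "wrist_force": force on the tool from outside, world axes, zero at the start; "wrist_torque": the same for the moment, N m; "width": finger opening in m; "finger_force": force on a finger pad.
Only numpy, scipy, OpenCV 4.12 (cv2) and the standard library are available. Lean on these libraries where they do the work, as an engineer would, in place of code of your own. Each camera call takes 0.05 s, during which the arm holds its last target. There are 200 camera calls.

## Working session

There is one attempt and no reset: what is moved stays moved. The work goes in short steps, Python scripts to look and compute and a tool call to move; the robot and the scene stay as the last step left them, time stands still between calls to the robot, and variables do not carry over. Pictures are saved under pics/ and viewed, at most 10 in all, crops included, and the job is handed in when it is done.

Besides the shell and the picture viewer there is one more tool, called as name(argument=value, ...), one argument or row to a line, values as JSON. apply_moves: Moves the arm, as the interface text tells. Its arguments: {"type":"object","properties":{"commands":{"type":"array"}},"required":["commands"]}

```bash
mkdir -p pics
cat > h.py <<'E'
from bench import *
import numpy as np, cv2
def cam(s):
    f=240/np.tan(np.radians(s["vertical_fov"])/2)
    return np.array([[f,0,s["cx"]],[0,f,s["cy"]],[0,0,1.]]),cv2.Rodrigues(np.array(s["rvec"],float))[0],np.array(s["tvec"],float).ravel()
def ray(s,px,z):
    K,R,t=cam(s); d=R.T@np.linalg.inv(K)@np.array([px[0],px[1],1.]); c=-R.T@t
    return c+d*(z-c[2])/d[2]
def proj(s,P):
    K,R,t=cam(s); p=K@(R@np.array(P,float)+t); return p[:2]/p[2]
def save(s,n): cv2.imwrite(f"pics/{n}.png",s["pixels"][:,:,::-1])
Z=dict(left_key_top=.05,right_key_top=.05,guard_face=.067,reset_box=0,purge_box=0)
def look(c):
    s=snapshot(c)
    for q,z in Z.items():
        for r in place_of(c,q)[:2]: print(c,q,round(r["score"],2),np.round(r["pixel"],1),np.round(ray(s,r["pixel"],z),4))
    return s
E
python3 - <<'E'
from h import *
np.set_printoptions(suppress=True)
for c in("top","scene"): save(look(c),c)
print(get_obs())
E
```

```text
top guard_face 0.85 [377.1 235.7] [ 0.564  -0.2357  0.067 ]
top reset_box 0.98 [383.1 252.5] [ 0.5171 -0.2598  0.    ]
top purge_box 0.83 [247.8 243.6] [0.557 0.163 0.   ]
scene left_key_top 0.42 [379.1 275.3] [ 0.525  -0.2258  0.05  ]
scene right_key_top 0.59 [403.7 277.1] [ 0.5449 -0.277   0.05  ]
scene right_key_top 0.3 [328.4 245.9] [ 0.5823 -0.0661  0.05  ]
scene guard_face 0.85 [392.4 263.7] [ 0.5591 -0.2433  0.067 ]
scene reset_box 0.52 [497.8 337. ] [ 0.5062 -0.4956  0.    ]
scene purge_box 0.93 [247.1 248.7] [0.5363 0.1581 0.    ]
{'time': 0.6, 'joint_positions': array([-1.23911095,  0.08714295,  1.37069147,  0.00001212,  1.68359766,
       -0.10309051]), 'qvel': array([-0.00083569, -0.00139366,  0.00059172, -0.00077818,  0.00004575,
        0.00220675]), 'joint_torque': array([ -0.00091219, -33.97827029, -30.24168491,   0.07163475,
         0.02376937,  -0.00000992]), 'tool_pos': array([ 0.23167489, -0.49884747,  0.20554142]), 'ee_rot': array([3.1414317 , 0.00000454, 0.43477725]), 'wrist_force': array([-0.53769596, -0.51026327, -0.45337723]), 'wrist_torque': array([-0.04241538,  0.03717492,  0.0216554 ]), 'finger_force': 0.0, 'width': 0.09406309801594392}
```

View pics/top.png

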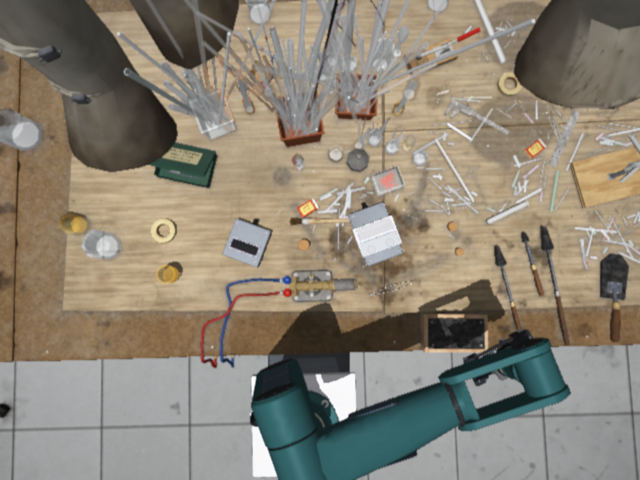

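View pics/scene.png

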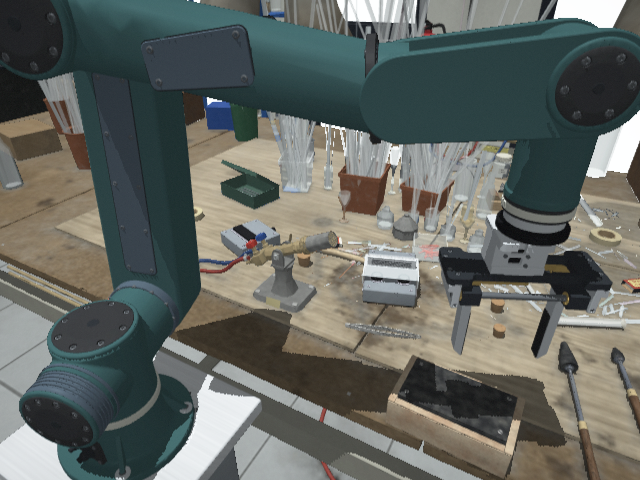

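The top view shows the reset box at about (376,236), turned some 15–20° to the left, with the ridge on the guard. The bar-key purge box is at (247,243), and a burner stands at (312,285). I'm moving above the reset box to look from near.

apply_moves(
  commands=[
    [0, 0, -0.03, 0.03, 0.03, 0.02, 100],
    [0, 0, -0.06, 0.06, 0.06, 0.04, 100],
    [0, 0, -0.08, 0.09, 0.09, 0.06, 100],
    [0, 0, -0.1, 0.12, 0.12, 0.07, 60],
    [0, 0, -0.13, 0.15, 0.15, 0.07, 50],
  ],
)

```text
time: 1.1
tool_pos: [0.3832, -0.3482, 0.2782]
ee_rot: [3.137, -0.002, 0.303]
wrist_force: [1.7, 0.3, 0.1]
width: 0.0817
finger_force: 0.0
```

apply_moves(
  commands=[
    [0, 0, 0, 0.02, 0.03, 0, 50],
    [0, 0, 0, 0.04, 0.06, 0, 50],
    [0, 0, 0, 0.06, 0.08, 0, 50],
    [0, 0, 0, 0.08, 0.1, 0, 50],
    [0, 0, 0, 0.08, 0.1, 0, 50],
  ],
)

```text
time: 1.6
tool_pos: [0.4633, -0.2465, 0.2754]
ee_rot: [-3.141, -0.001, 0.309]
wrist_force: [-0.0, -0.0, 0.6]
width: 0.047
finger_force: 0.0
```

Run:
```python
from h import *
np.set_printoptions(suppress=True)
for c in("wrist","top"): save(look(c),c+"2")
o=get_obs();print({k:o[k] for k in("time","joint_positions","tool_pos","ee_rot","wrist_force","width")})
```

```text
wrist guard_face 0.77 [338.5 120.2] [ 0.5602 -0.2358  0.067 ]
wrist reset_box 0.97 [337.2 147. ] [ 0.5367 -0.2455  0.    ]
top guard_face 0.74 [380.6 238.9] [ 0.554  -0.2459  0.067 ]
top reset_box 0.72 [379.1 248.5] [ 0.53   -0.2478  0.    ]
top purge_box 0.73 [246.7 246.3] [0.5486 0.1666 0.    ]
top purge_box 0.18 [163.3 234.3] [0.5938 0.4287 0.    ]
{'time': 2.2, 'joint_positions': array([-0.60323051,  0.02688799,  1.29653712, -0.0001003 ,  1.81801713,
        0.66349065]), 'tool_pos': array([ 0.4614395 , -0.24919197,  0.27554713]), 'ee_rot': array([ 3.14141425, -0.00001603,  0.30405062]), 'wrist_force': array([0.36383904, 0.22806953, 0.4466856 ]), 'width': 0.046772252749390904}
```

View pics/wrist2.png

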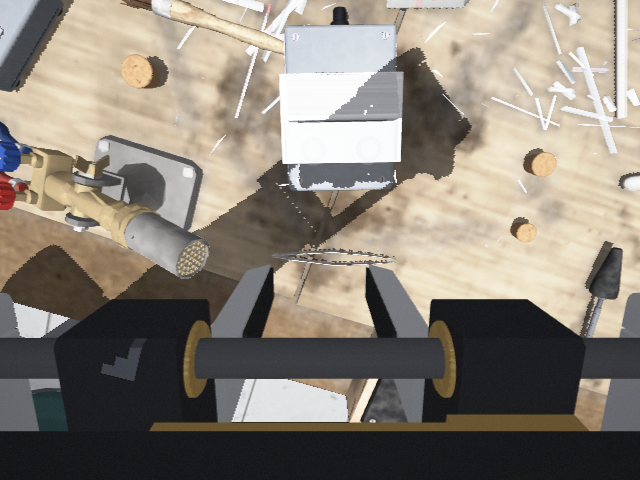

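The wrist view shows the two keys under the clear plate at about (314,150) and (371,148). The ridge's face runs along row ~121, columns 283–402, and the burner nozzle is at (193,257) on the left.

Run:
```python
from h import *
np.set_printoptions(suppress=True,precision=4)
s=snapshot("wrist");t=snapshot("top")
for n,a,b,z in(("deckfar",(286,27),(396,25),.04),("face",(283,121),(402,121.5),.055),("plate front",(282.5,162),(401.5,162),.055),("keys",(314,150),(371,149),.05),("side L",(290,189),(286,27),.04),("side R",(396,187),(396,25),.04)):
    A,B=ray(s,a,z),ray(s,b,z);d=A-B;print(n,A,B,(A+B)/2,np.linalg.norm(d),np.degrees(np.arctan2(-d[0],d[1])))
for m in masks_of("wrist","reset_box")[:1]:
    M=m["mask"];print(m["extent"],m["score"])
P=[];c=[]
for q,px in((s,(193,257)),(t,(352,285))):
    a,b=ray(q,px,0),ray(q,px,.2);P.append((a,b));
(a,b),(e,f)=P
for k in np.arange(0,1.01,.2):print(.2*k,a+(b-a)*k,e+(f-e)*k)
```

```text
deckfar [ 0.631  -0.1605  0.04  ] [ 0.6663 -0.2669  0.04  ] [ 0.6486 -0.2137  0.04  ] 0.11211011797553788 18.379044397225872
face [ 0.5413 -0.1848  0.055 ] [ 0.5778 -0.3027  0.055 ] [ 0.5596 -0.2437  0.055 ] 0.1234829511789039 17.205472410397267
plate front [ 0.5011 -0.1959  0.055 ] [ 0.539  -0.3166  0.055 ] [ 0.52   -0.2562  0.055 ] 0.12652045546564283 17.435660916233697
keys [ 0.523  -0.2241  0.05  ] [ 0.5422 -0.2818  0.05  ] [ 0.5326 -0.2529  0.05  ] 0.060895000400452544 18.413426295919564
side L [ 0.4743 -0.2108  0.04  ] [ 0.631  -0.1605  0.04  ] [ 0.5526 -0.1857  0.04  ] 0.16459100054215212 107.82169000792328
side R [ 0.512  -0.3235  0.04  ] [ 0.6663 -0.2669  0.04  ] [ 0.5892 -0.2952  0.04  ] 0.16438594760572176 110.1510916485097
[277.4, 6.4, 398.7, 186.0] 0.69
0.0 [ 0.3488 -0.1148  0.    ] [ 0.4187 -0.1592  0.    ]
0.04000000000000001 [ 0.3642 -0.1249  0.04  ] [ 0.4185 -0.1569  0.04  ]
0.08000000000000002 [ 0.3795 -0.1351  0.08  ] [ 0.4183 -0.1546  0.08  ]
0.12000000000000002 [ 0.3949 -0.1452  0.12  ] [ 0.4182 -0.1522  0.12  ]
0.16000000000000003 [ 0.4102 -0.1554  0.16  ] [ 0.418  -0.1499  0.16  ]
0.2 [ 0.4256 -0.1655  0.2   ] [ 0.4179 -0.1475  0.2   ]
```

apply_moves(
  commands=[
    [0, 0, 0.01, 0.035, -0.002, -0.03, 50],
    [0, 0, 0.01, 0.07, -0.004, -0.06, 50],
    [0, 0, 0.01, 0.072, -0.004, -0.1, 50],
    [0, 0, 0.01, 0.072, -0.004, -0.14, 50],
    [0, 0, 0.01, 0.072, -0.004, -0.17, 50],
  ],
)

```text
time: 2.85
tool_pos: [0.5329, -0.252, 0.1021]
ee_rot: [-3.139, 0.002, 0.315]
wrist_force: [0.5, 0.5, 0.6]
width: 0.0471
finger_force: 0.0
```

apply_moves(
  commands=[
    [0, 0, 0, 0, 0, -0.015, 50],
    [0, 0, 0, 0, 0, -0.03, 50],
    [0, 0, 0, 0, 0, -0.04, 50],
    [0, 0, 0, 0, 0, -0.04, 50],
    [0, 0, 0, 0, 0, -0.04, 50],
  ],
)

```text
time: 3.35
tool_pos: [0.5344, -0.2533, 0.0668]
ee_rot: [3.14, -0.002, 0.315]
wrist_force: [-0.4, -0.0, 0.1]
width: 0.0471
finger_force: 0.0
```

Run:
```python
from h import *
np.set_printoptions(suppress=True,precision=4)
s=snapshot("wrist");save(s,"w3")
o=get_obs();print({k:o[k] for k in("time","tool_pos","ee_rot","wrist_force","width")})
```

```text
{'time': 3.4, 'tool_pos': array([ 0.5346, -0.2534,  0.0672]), 'ee_rot': array([ 3.1393, -0.002 ,  0.3147]), 'wrist_force': array([ 0.1826, -0.0415,  0.546 ]), 'width': 0.04684107221371741}
```

View pics/w3.png

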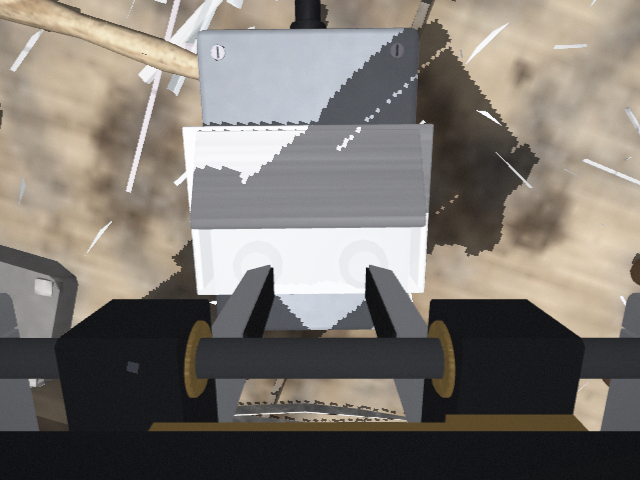

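The fingertips straddle the plate over the keys, which show at (258,262) and (363,262), with the ridge face at row 228. The box looks a few mm left of the tool's centre, so I'm checking that against the calibration.

Run:
```python
from h import *
np.set_printoptions(suppress=True,precision=4)
s=snapshot("wrist");o=get_obs();print(s["cx"],s["cy"],o["tool_pos"])
y=.315;u=np.array([np.cos(y),np.sin(y)]);v=np.array([-u[1],u[0]])
for n,a,b,z in(("deckfar",(199,30),(419,29),.04),("face bottom",(190,228),(427,227),.055),("plate front",(196,294),(427,293),.055),("keys",(258,262),(363,262),.05)):
    A,B=ray(s,a,z),ray(s,b,z);d=A-B;m=((A+B)/2-o["tool_pos"])[:2];print(n,(A+B)/2,np.linalg.norm(d),np.degrees(np.arctan2(-d[0],d[1])),"local",m@u,m@v)
for f in(1,-1):
    p=o["tool_pos"].copy();p[:2]+=f*v*.0235;print("tip inner px",proj(s,p))
```

```text
319.217795074373 237.46410192919058 [ 0.5346 -0.2534  0.0673]
deckfar [ 0.6518 -0.2099  0.04  ] 0.11169964016486882 18.320706151731706 local 0.12490371833340302 0.005093299316918917
face bottom [ 0.5571 -0.2402  0.055 ] 0.1253507021958483 18.26834336126266 local 0.02540616030289959 0.005600937476111138
plate front [ 0.5222 -0.2531  0.055 ] 0.1274347218460346 18.26118823690773 local -0.011732224308780036 0.004190098401713852
keys [ 0.5378 -0.2474  0.05  ] 0.05824609647532325 18.009236126728933 local 0.0048707201993904 0.004773752273318055
tip inner px [273.2784 280.941 ]
tip inner px [365.0738 280.8711]
```

apply_moves(
  commands=[
    [0, 0, 0.004, -0.0015, 0.005, 0, 50],
    [0, 0, 0.004, 0.006, 0.0075, 0, 50],
    [0, 0, 0.004, 0.0135, 0.01, 0, 50],
    [0, 0, 0.004, 0.021, 0.0124, 0, 50],
    [0, 0, 0.004, 0.0285, 0.015, 0, 50],
  ],
)

```text
time: 3.95
tool_pos: [0.5624, -0.2378, 0.0656]
ee_rot: [3.141, 0.002, 0.319]
wrist_force: [-2.7, -1.2, 0.5]
width: 0.0471
finger_force: 1.2
```

apply_moves(
  commands=[
    [0, 0, 0, 0.0076, 0.0025, 0, 50],
    [0, 0, 0, 0.0152, 0.005, 0, 50],
    [0, 0, 0, 0.0228, 0.0075, 0, 50],
    [0, 0, 0, 0.0304, 0.01, 0, 50],
    [0, 0, 0, 0.0361, 0.012, 0, 50],
  ],
)

```text
time: 4.45
tool_pos: [0.599, -0.2255, 0.0654]
ee_rot: [3.142, 0.0, 0.319]
wrist_force: [-2.1, -0.6, 0.7]
width: 0.0469
finger_force: 1.2
```

apply_moves(
  commands=[
    [0, 0, 0, 0.001, 0.0003, 0, 50],
    [0, 0, 0, 0.002, 0.0006, 0, 50],
    [0, 0, 0, 0.003, 0.001, 0, 50],
    [0, 0, 0, 0.004, 0.0013, 0, 50],
    [0, 0, 0, 0.005, 0.0016, 0, 50],
  ],
)

```text
time: 4.95
tool_pos: [0.603, -0.2242, 0.0654]
ee_rot: [-3.141, 0.0, 0.319]
wrist_force: [-2.2, 0.8, -0.0]
width: 0.0468
finger_force: 1.0
```

apply_moves(
  commands=[
    [0, 0, 0, 0.001, 0.0003, 0, 50],
    [0, 0, 0, 0.002, 0.0006, 0, 50],
    [0, 0, 0, 0.003, 0.001, 0, 50],
    [0, 0, 0, 0.004, 0.0013, 0, 50],
    [0, 0, 0, 0.005, 0.0016, 0, 50],
  ],
)

```text
time: 5.45
tool_pos: [0.6041, -0.2238, 0.0653]
ee_rot: [-3.14, 0.01, 0.319]
wrist_force: [-13.3, -2.9, 6.2]
width: 0.0475
finger_force: 6.9
```

The guard has hit its stop: the force jumped to 13 N. I'm backing off and lifting, then looking again.

apply_moves(
  commands=[
    [0, 0, 0, -0.006, -0.002, 0, 50],
    [0, 0, 0, -0.02, -0.0066, 0.01, 50],
    [0, 0, 0, -0.04, -0.013, 0.03, 50],
    [0, 0, 0, -0.06, -0.02, 0.05, 50],
    [0, 0, 0, -0.08, -0.0264, 0.07, 50],
  ],
)

```text
time: 5.95
tool_pos: [0.5286, -0.2492, 0.1364]
ee_rot: [3.14, -0.003, 0.319]
wrist_force: [-0.6, -0.1, -0.1]
width: 0.0474
finger_force: 0.0
```

apply_moves(
  commands=[
    [0, 0, 0, 0, 0, 0, 50],
    [0, 0, 0, 0, 0, 0, 50],
    [0, 0, 0, 0, 0, 0, 50],
    [0, 0, 0, 0, 0, 0, 50],
    [0, 0, 0, 0, 0, 0, 50],
  ],
)

```text
time: 6.45
tool_pos: [0.5284, -0.2484, 0.1341]
ee_rot: [-3.14, 0.001, 0.319]
wrist_force: [-0.0, 0.1, -0.8]
width: 0.0468
finger_force: 0.0
```

Run:
```python
from h import *
np.set_printoptions(suppress=True,precision=4)
save(look("wrist"),"w4")
o=get_obs();print({k:o[k] for k in("time","tool_pos","ee_rot","wrist_force","width")})
```

```text
wrist left_key_top 0.68 [284.9 231.7] [ 0.5276 -0.2222  0.05  ]
wrist left_key_top 0.18 [564.6 326.8] [ 0.5237 -0.4505  0.05  ]
wrist right_key_top 0.92 [364.2 236. ] [ 0.5428 -0.2782  0.05  ]
wrist guard_face 0.74 [316.9 112.5] [ 0.6121 -0.2191  0.067 ]
wrist reset_box 0.8 [322.5 219.9] [ 0.5359 -0.2487  0.    ]
{'time': 6.75, 'tool_pos': array([ 0.5284, -0.249 ,  0.1353]), 'ee_rot': array([-3.1415,  0.0001,  0.3189]), 'wrist_force': array([0.3523, 0.7587, 0.6274]), 'width': 0.04683542349609917}
```

View pics/w4.png

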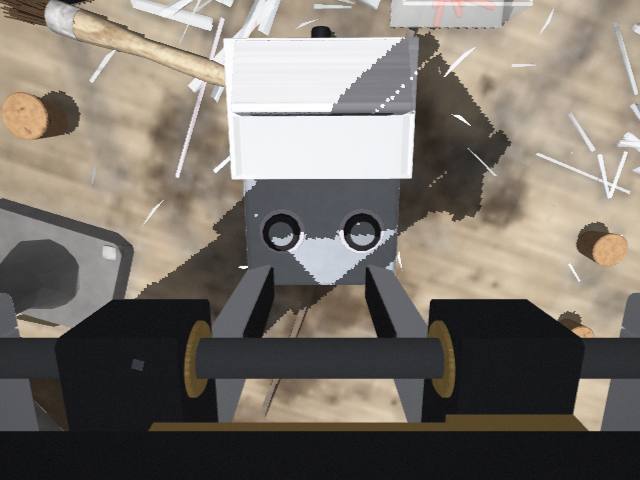

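The guard is fully open and both keys are exposed at (281,232) and (362,232). The brush handle still lies at the box's side as before. Next I'm working out the key midpoint.

Run:
```python
from h import *
np.set_printoptions(suppress=True,precision=4)
s=snapshot("wrist");o=get_obs()
y=.319;u=np.array([np.cos(y),np.sin(y)]);v=np.array([-u[1],u[0]])
for n,a,b,z in(("deckfront",(247,285),(397,285),.04),("plate front",(231.5,179.5),(412.5,179.5),.055),("keys",(281.5,231.5),(361.5,231.5),.05)):
    A,B=ray(s,a,z),ray(s,b,z);d=A-B;m=((A+B)/2-o["tool_pos"])[:2];print(n,(A+B)/2,np.linalg.norm(d),np.degrees(np.arctan2(-d[0],d[1])),"local",m@u,m@v)
```

```text
deckfront [ 0.4931 -0.2629  0.04  ] 0.11822701472131923 18.29242705993504 local -0.03783490516170344 -0.0021746625821988125
plate front [ 0.5723 -0.2365  0.055 ] 0.12613461338463167 18.28859454866369 local 0.04561630100444766 -0.0019083717388250349
keys [ 0.536  -0.2482  0.05  ] 0.05869584085398923 18.29041966884484 local 0.007464452026138366 -0.0016524139763319325
```

apply_moves(
  commands=[
    [0, 0, 0, 0.0067, 0.0004, -0.015, 50],
    [0, 0, 0, 0.0067, 0.0004, -0.035, 50],
    [0, 0, 0, 0.0067, 0.0004, -0.055, 50],
    [0, 0, 0, 0.0067, 0.0004, -0.07, 50],
    [0, 0, 0, 0.0067, 0.0004, -0.08, 50],
  ],
)

```text
time: 7.3
tool_pos: [0.5342, -0.2481, 0.0531]
ee_rot: [-3.139, 0.002, 0.319]
wrist_force: [0.5, -0.3, 0.3]
width: 0.0471
finger_force: 0.0
```

apply_moves(
  commands=[
    [0, 0, 0, 0, 0, -0.003, 50],
    [0, 0, 0, 0, 0, -0.006, 50],
    [0, 0, 0, 0, 0, -0.009, 50],
    [0, 0, 0, 0, 0, -0.012, 50],
    [0, 0, 0, 0, 0, -0.013, 50],
  ],
)

```text
time: 7.8
tool_pos: [0.5353, -0.2487, 0.0446]
ee_rot: [3.141, -0.001, 0.319]
wrist_force: [-4.6, 2.9, 8.6]
width: 0.0471
finger_force: 4.2
```

apply_moves(
  commands=[
    [0, 0, 0, 0, 0, -0.001, 50],
    [0, 0, 0, 0, 0, -0.002, 50],
    [0, 0, 0, 0, 0, -0.003, 50],
    [0, 0, 0, 0, 0, -0.004, 50],
    [0, 0, 0, 0, 0, -0.004, 50],
  ],
)

```text
time: 8.3
tool_pos: [0.5353, -0.2487, 0.0432]
ee_rot: [3.14, -0.001, 0.319]
wrist_force: [-7.3, 3.3, 15.1]
width: 0.047
finger_force: 7.9
```

apply_moves(
  commands=[
    [0, 0, 0, 0, 0, -0.001, 50],
    [0, 0, 0, 0, 0, -0.002, 50],
    [0, 0, 0, 0, 0, -0.003, 50],
    [0, 0, 0, 0, 0, -0.003, 50],
    [0, 0, 0, 0, 0, -0.003, 50],
  ],
)

```text
time: 8.8
tool_pos: [0.5354, -0.2488, 0.043]
ee_rot: [3.139, -0.002, 0.319]
wrist_force: [-11.6, 5.7, 26.6]
width: 0.0469
finger_force: 13.1
```

Run:
```python
from h import *
np.set_printoptions(suppress=True,precision=4)
save(snapshot("wrist"),"w5")
o=get_obs();print({k:o[k] for k in("time","tool_pos","ee_rot","wrist_force","wrist_torque","width")})
```

```text
{'time': 8.85, 'tool_pos': array([ 0.5354, -0.2488,  0.043 ]), 'ee_rot': array([ 3.1392, -0.0018,  0.319 ]), 'wrist_force': array([-11.4154,   6.4713,  26.7473]), 'wrist_torque': array([ 1.3498,  2.2821, -0.0609]), 'width': 0.04694584609808074}
```

View pics/w5.png

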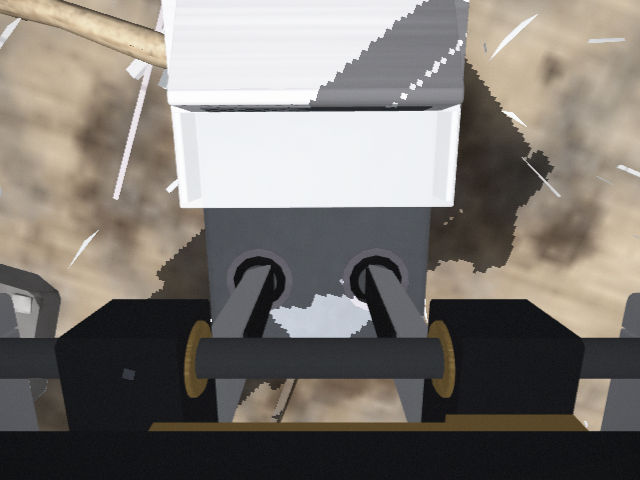

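Both fingertips sit centred on the keys at about (262,278) and (374,275). The tip height is 0.043 m and the force rises steeply, so both keys are on their stops. I'm holding them there for a bit over 3 s.

apply_moves(
  commands=[
    [0, 0, 0, 0, 0, 0, 50],
    [0, 0, 0, 0, 0, 0, 50],
    [0, 0, 0, 0, 0, 0, 50],
    [0, 0, 0, 0, 0, 0, 50],
    [0, 0, 0, 0, 0, 0, 50],
  ],
)

```text
time: 9.35
tool_pos: [0.5354, -0.2488, 0.043]
ee_rot: [3.139, -0.002, 0.319]
wrist_force: [-11.6, 6.9, 27.0]
width: 0.0467
finger_force: 13.1
```

apply_moves(
  commands=[
    [0, 0, 0, 0, 0, 0, 50],
    [0, 0, 0, 0, 0, 0, 50],
    [0, 0, 0, 0, 0, 0, 50],
    [0, 0, 0, 0, 0, 0, 50],
    [0, 0, 0, 0, 0, 0, 50],
  ],
)

```text
time: 9.85
tool_pos: [0.5354, -0.2488, 0.043]
ee_rot: [3.139, -0.002, 0.319]
wrist_force: [-11.2, 6.5, 25.8]
width: 0.0468
finger_force: 13.1
```

apply_moves(
  commands=[
    [0, 0, 0, 0, 0, 0, 50],
    [0, 0, 0, 0, 0, 0, 50],
    [0, 0, 0, 0, 0, 0, 50],
    [0, 0, 0, 0, 0, 0, 50],
    [0, 0, 0, 0, 0, 0, 50],
  ],
)

```text
time: 10.35
tool_pos: [0.5354, -0.2488, 0.043]
ee_rot: [3.139, -0.002, 0.319]
wrist_force: [-10.9, 5.7, 26.2]
width: 0.0473
finger_force: 13.1
```

apply_moves(
  commands=[
    [0, 0, 0, 0, 0, 0, 50],
    [0, 0, 0, 0, 0, 0, 50],
    [0, 0, 0, 0, 0, 0, 50],
    [0, 0, 0, 0, 0, 0, 50],
    [0, 0, 0, 0, 0, 0, 50],
  ],
)

```text
time: 10.85
tool_pos: [0.5354, -0.2488, 0.043]
ee_rot: [3.139, -0.002, 0.319]
wrist_force: [-10.6, 6.5, 25.6]
width: 0.0471
finger_force: 13.1
```

apply_moves(
  commands=[
    [0, 0, 0, 0, 0, 0, 50],
    [0, 0, 0, 0, 0, 0, 50],
    [0, 0, 0, 0, 0, 0, 50],
    [0, 0, 0, 0, 0, 0, 50],
    [0, 0, 0, 0, 0, 0, 50],
  ],
)

```text
time: 11.35
tool_pos: [0.5354, -0.2488, 0.043]
ee_rot: [3.139, -0.002, 0.319]
wrist_force: [-11.9, 6.3, 26.4]
width: 0.0473
finger_force: 13.1
```

apply_moves(
  commands=[
    [0, 0, 0, 0, 0, 0, 50],
    [0, 0, 0, 0, 0, 0, 50],
    [0, 0, 0, 0, 0, 0, 50],
    [0, 0, 0, 0, 0, 0, 50],
    [0, 0, 0, 0, 0, 0, 50],
  ],
)

```text
time: 11.85
tool_pos: [0.5354, -0.2488, 0.043]
ee_rot: [3.139, -0.002, 0.319]
wrist_force: [-11.3, 5.5, 26.0]
width: 0.047
finger_force: 13.1
```

apply_moves(
  commands=[
    [0, 0, 0, 0, 0, 0, 50],
    [0, 0, 0, 0, 0, 0, 50],
    [0, 0, 0, 0, 0, 0, 50],
    [0, 0, 0, 0, 0, 0, 50],
    [0, 0, 0, 0, 0, 0, 50],
  ],
)

```text
time: 12.35
tool_pos: [0.5354, -0.2488, 0.043]
ee_rot: [3.139, -0.002, 0.319]
wrist_force: [-10.8, 6.1, 26.1]
width: 0.0471
finger_force: 13.1
```

apply_moves(
  commands=[
    [0, 0, 0, 0, 0, 0.01, 50],
    [0, 0, 0, 0, 0, 0.02, 50],
    [0, 0, 0, 0, 0, 0.05, 50],
    [0, 0, 0, 0, 0, 0.08, 50],
    [0, 0, 0, 0, 0, 0.11, 50],
  ],
)

```text
time: 12.85
tool_pos: [0.5353, -0.2489, 0.1466]
ee_rot: [3.141, -0.001, 0.319]
wrist_force: [-0.6, 0.5, -0.0]
width: 0.0472
finger_force: 0.0
```

apply_moves(
  commands=[
    [0, 0, 0, -0.01, 0, 0.02, 50],
    [0, 0, 0, -0.02, 0, 0.04, 50],
    [0, 0, 0, -0.03, 0, 0.06, 50],
    [0, 0, 0, -0.03, 0, 0.06, 50],
    [0, 0, 0, -0.03, 0, 0.06, 50],
  ],
)

```text
time: 13.35
tool_pos: [0.5055, -0.2489, 0.2056]
ee_rot: [3.14, -0.001, 0.319]
wrist_force: [-0.1, 0.4, 0.1]
width: 0.0468
finger_force: 0.0
```

Run:
```python
from h import *
np.set_printoptions(suppress=True,precision=4)
save(look("wrist"),"w6")
o=get_obs();print({k:o[k] for k in("time","tool_pos","wrist_force")})
```

```text
wrist left_key_top 0.72 [298.4 192.5] [ 0.5268 -0.2222  0.05  ]
wrist left_key_top 0.38 [108.2 103.7] [ 0.5483 -0.044   0.05  ]
wrist right_key_top 0.75 [357.6 195.4] [ 0.5412 -0.2741  0.05  ]
wrist guard_face 0.56 [325.3  93.1] [ 0.6124 -0.219   0.067 ]
{'time': 13.65, 'tool_pos': array([ 0.5048, -0.2484,  0.2041]), 'wrist_force': array([0.272 , 0.0772, 0.6377])}
```

View pics/w6.png

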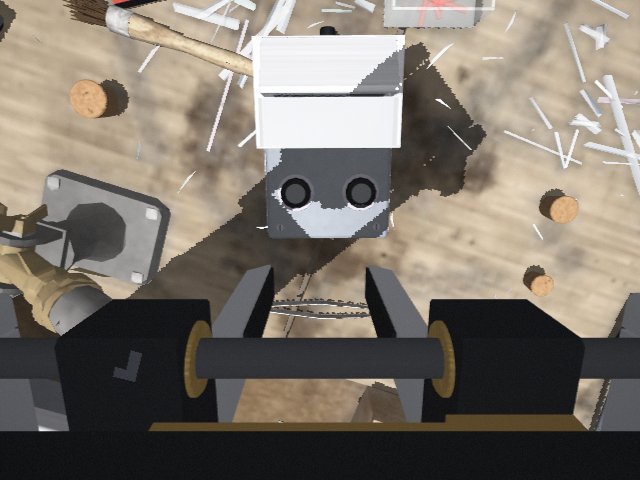

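The last view shows both keys up again at (296,192) and (361,192), the guard open, the loose things where they were and the gripper clear.

```bash
python3 -c "
from bench import *
print(close_job())"
```

```text
the job is handed in; nothing more can be done
None
```

I pushed the guard open to its stop, held both round keys fully down together for about 3.5 s and let them spring up. The guard stayed open, I never went near the purge key, and the loose things in view had not moved; I handed the job in at about 14 s.

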